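# Clear the packing plate and hold up the full tin

## Task

Take the scraper block and sweep the three loose wood chips off the steel packing plate onto the bench, without touching the chips with the gripper, then set the scraper down on the bench off the plate. Then find by feel which of the three identical closed tins is the heaviest, and finish while still holding that tin upright above the cleared plate, with at least 10 cm of air between tin and plate. The other two tins must be left standing upright on the bench, no tin may be toppled, and the other things on the bench stay where they are.

Things in the scene. Friction and masses are not known exactly. Their poses are not given: they have to be found in the camera images.
- table: the bench itself, grey top at height 0
- plate: fixed packing plate of bare steel on a plywood base, 140 mm along its x, 220 mm along its y, 22 mm high. Origin: centre of the underside, on the bench. At the start the chips lie within 57 mm of its lengthwise (y) centre line, its left (+y) 50 mm are free, so one pass along y with the block held across covers them. The bench beyond its right (-y) end is empty for 120 mm.
- scraper: upright block of brown wood with a dark rubber foot, standing on the bench left of the plate: 120 mm long along its x, 28 mm thick along its y, 60 mm high, 0.16 kg. Origin: centre of the underside, z up. Grip it across the 28 mm; the working edge is the bottom (the rubber foot is 24 mm thick and 10 mm high). Stands upright by itself.
- scraper_mid (a point): middle of the scraper block, 30 mm above its underside
- chip1_mid (a point): loose broken chip of pale wood, about 32 x 22 mm and 14 mm high, 11 g, lying on the plate. This point is its middle, 7 mm above its underside.
- chip2_mid (a point): loose broken chip of pale wood, about 32 x 22 mm and 14 mm high, 11 g, lying on the plate. This point is its middle, 7 mm above its underside.
- chip3_mid (a point): loose broken chip of pale wood, about 32 x 22 mm and 14 mm high, 11 g, lying on the plate. This point is its middle, 7 mm above its underside.
- tin_a: closed round tin of plain bare metal, standing upright, like the other two in every way but weight: body 60 mm across, 60 mm high; above it a 15 mm high lid 62 mm across, overall 75 mm high. Origin: centre of the underside, z up. Weighs 0.2 to 0.7 kg with its packed contents; the heaviest of the three is at least 0.2 kg heavier than each of the others, which differ by less than 0.12 kg. It stands left of the scraper.
- tin_b: closed round tin of plain bare metal, standing upright, like the other two in every way but weight: body 60 mm across, 60 mm high; above it a 15 mm high lid 62 mm across, overall 75 mm high. Origin: centre of the underside, z up. Weighs 0.2 to 0.7 kg with its packed contents; the heaviest of the three is at least 0.2 kg heavier than each of the others, which differ by less than 0.12 kg. It stands left of the scraper.
- tin_c: closed round tin of plain bare metal, standing upright, like the other two in every way but weight: body 60 mm across, 60 mm high; above it a 15 mm high lid 62 mm across, overall 75 mm high. Origin: centre of the underside, z up. Weighs 0.2 to 0.7 kg with its packed contents; the heaviest of the three is at least 0.2 kg heavier than each of the others, which differ by less than 0.12 kg. It stands left of the scraper.
- tape_roll: bystander, leave it alone: roll of packing tape lying flat, a ring 100 outside, 76 inside, 48 high, beyond the plate (mm). Origin: centre of the underside.
- carton: bystander, leave it alone: closed cardboard carton, 100 x 150 x 85 high, beyond the plate (mm). Origin: centre of the underside.
- mug: bystander, leave it alone: white ceramic mug, 80 across, 90 high, with a handle, near the robot beside the tins (mm). Origin: centre of the underside.
- staple_box: bystander, leave it alone: small flat cardboard box, 60 x 40 x 20 high, beside the tins on the left (mm). Origin: centre of the underside.
- chip1: the same chip; origin at the centre of its underside, z its height axis.
- chip2: the same chip; origin at the centre of its underside, z its height axis.
- chip3: the same chip; origin at the centre of its underside, z its height axis.
Things that resemble listed ones, but are neither listed nor needed, are in the scene too. Leave any pink or purple look-alike of the tin_c alone.

How it is judged:
On the way, in this order (a step that is already met when the one before it is completed fails the run):
1. the gripped scraper is over or beside the plate, low enough to sweep (contact force between scraper and the fingers above 1 N and horizontal distance between scraper and plate below 0.14 m and height (world z) of scraper below 0.045 m), for 0.1 s.
2. all three chips are off the plate ((x of chip1_mid in the frame of plate above 0.075 m or x of chip1_mid in the frame of plate below -0.075 m or y of chip1_mid in the frame of plate above 0.115 m or y of chip1_mid in the frame of plate below -0.115 m) and height (world z) of chip1_mid between -0.01 and 0.03 m and (x of chip2_mid in the frame of plate above 0.075 m or x of chip2_mid in the frame of plate below -0.075 m or y of chip2_mid in the frame of plate above 0.115 m or y of chip2_mid in the frame of plate below -0.115 m) and height (world z) of chip2_mid between -0.01 and 0.03 m and (x of chip3_mid in the frame of plate above 0.075 m or x of chip3_mid in the frame of plate below -0.075 m or y of chip3_mid in the frame of plate above 0.115 m or y of chip3_mid in the frame of plate below -0.115 m) and height (world z) of chip3_mid between -0.01 and 0.03 m), for 0.2 s.
3. a tin is held upright and still over the plate with 95 mm or more of air under it, and the two that stand on the bench are the lighter ones (they press on it with less than 4.5 N) (((x of tin_a in the frame of plate between -0.07 and 0.07 m and y of tin_a in the frame of plate between -0.11 and 0.11 m and z of tin_a in the frame of plate above 0.117 m and angle between tin_a's own z axis and vertical below 0.3 rad and contact force between tin_a and the fingers above 2 N and height (world z) of tin_b between -0.01 and 0.012 m and angle between each of tin_b, tin_c's own z axis and vertical below 0.15 rad and contact force between each of tin_b, tin_c and the fingers below 0.1 N and contact force between tin_b and table between 1 and 4.5 N and height (world z) of tin_c between -0.01 and 0.012 m and contact force between tin_c and table between 1 and 4.5 N and linear speed of tin_a below 0.03 m/s) or (x of tin_b in the frame of plate between -0.07 and 0.07 m and y of tin_b in the frame of plate between -0.11 and 0.11 m and z of tin_b in the frame of plate above 0.117 m and angle between tin_b's own z axis and vertical below 0.3 rad and contact force between tin_b and the fingers above 2 N and height (world z) of tin_a between -0.01 and 0.012 m and angle between each of tin_a, tin_c's own z axis and vertical below 0.15 rad and contact force between each of tin_a, tin_c and the fingers below 0.1 N and contact force between tin_a and table between 1 and 4.5 N and height (world z) of tin_c between -0.01 and 0.012 m and contact force between tin_c and table between 1 and 4.5 N and linear speed of tin_b below 0.03 m/s) or (x of tin_c in the frame of plate between -0.07 and 0.07 m and y of tin_c in the frame of plate between -0.11 and 0.11 m and z of tin_c in the frame of plate above 0.117 m and angle between tin_c's own z axis and vertical below 0.3 rad and contact force between tin_c and the fingers above 2 N and height (world z) of tin_a between -0.01 and 0.012 m and angle between each of tin_a, tin_b's own z axis and vertical below 0.15 rad and contact force between each of tin_a, tin_b and the fingers below 0.1 N and contact force between tin_a and table between 1 and 4.5 N and height (world z) of tin_b between -0.01 and 0.012 m and contact force between tin_b and table between 1 and 4.5 N and linear speed of tin_c below 0.03 m/s))), for 0.2 s.
At the end, for the whole second after the job is handed in: Heaviest tin in the fingers, still, within 0.3 rad of upright, over the plate, 95 mm or more above it; other tins upright on the bench; chips' middles 5 mm or more outside the plate's outline, below 30 mm, on the bench; scraper let go on the bench, not touching the plate (all of step 2 and height (world z) of scraper_mid between -0.01 and 0.045 m and contact force between scraper and plate below 0.05 N and contact force between scraper and the fingers below 0.1 N and ((x of tin_a in the frame of plate between -0.07 and 0.07 m and y of tin_a in the frame of plate between -0.11 and 0.11 m and z of tin_a in the frame of plate above 0.117 m and angle between tin_a's own z axis and vertical below 0.3 rad and contact force between tin_a and the fingers above 2 N and height (world z) of tin_b between -0.01 and 0.012 m and angle between each of tin_b, tin_c's own z axis and vertical below 0.15 rad and contact force between each of tin_b, tin_c and the fingers below 0.1 N and contact force between tin_b and table between 1 and 4.5 N and height (world z) of tin_c between -0.01 and 0.012 m and contact force between tin_c and table between 1 and 4.5 N and linear speed of tin_a below 0.03 m/s) or (x of tin_b in the frame of plate between -0.07 and 0.07 m and y of tin_b in the frame of plate between -0.11 and 0.11 m and z of tin_b in the frame of plate above 0.117 m and angle between tin_b's own z axis and vertical below 0.3 rad and contact force between tin_b and the fingers above 2 N and height (world z) of tin_a between -0.01 and 0.012 m and angle between each of tin_a, tin_c's own z axis and vertical below 0.15 rad and contact force between each of tin_a, tin_c and the fingers below 0.1 N and contact force between tin_a and table between 1 and 4.5 N and height (world z) of tin_c between -0.01 and 0.012 m and contact force between tin_c and table between 1 and 4.5 N and linear speed of tin_b below 0.03 m/s) or (x of tin_c in the frame of plate between -0.07 and 0.07 m and y of tin_c in the frame of plate between -0.11 and 0.11 m and z of tin_c in the frame of plate above 0.117 m and angle between tin_c's own z axis and vertical below 0.3 rad and contact force between tin_c and the fingers above 2 N and height (world z) of tin_a between -0.01 and 0.012 m and angle between each of tin_a, tin_b's own z axis and vertical below 0.15 rad and contact force between each of tin_a, tin_b and the fingers below 0.1 N and contact force between tin_a and table between 1 and 4.5 N and height (world z) of tin_b between -0.01 and 0.012 m and contact force between tin_b and table between 1 and 4.5 N and linear speed of tin_c below 0.03 m/s))); the arm keeps its last pose, push and grip.
It fails at once if the gripper touches a chip (contact force between any of the fingers, the arm and chip1 above 1 N or contact force between any of the fingers, the arm and chip2 above 1 N or contact force between any of the fingers, the arm and chip3 above 1 N).
It fails at once if a tin is toppled (angle between any of tin_a, tin_b, tin_c's own z axis and vertical above 0.8 rad).
It fails at once if a bystander is shifted by more than 30 mm (distance of any of tape_roll, carton, mug, staple_box from where it was at the start of the episode above 0.03 m).
It also fails if it takes over 72 s, if anything falls off the work surface, if the arm or the gripper's body presses on something with over 40 N, if the wrist force passes 120 N, or if a joint passes its speed limit or range.

## Robot

A 6-joint arm with a two-finger parallel gripper is mounted at the origin on the work surface. World frame = base frame: x ahead of the robot, y to its left, z up, the work surface at z = 0. Lengths are in m, angles in rad, forces in N, time in s.
With the tool pointing down it reaches from about 0.375 to 0.975 m from the base axis. Payload 3.8 kg.
Tool frame: the origin (TCP) lies midway between the tips of the shut fingers; the grasp point (between the pads) lies 19 mm behind it; z points along the fingers, y is the line along which they close (so a half turn about z gives the same grasp; the last joint's range is limited). The gripper opens to 88 mm and grips with 3 to 60 N. Pads are 18 mm wide; open, the fingers measure 123 mm over their backs; the gripper's body (75 mm by 187 mm) begins 45 mm behind the grasp point.
Start: joints at [-1.173, 0.264, 1.604, -0, 1.274, -0.037], TCP at [0.284, -0.612, 0.239] pointing down, gripper open.
Joint ranges: [-2.63, 2.63], [-0.94, 2.18], [0.31, 2.57], [-1.31, 4.45], [0, 2.66], [-2.55, 2.55]. Speed limits (rad/s): [2.57, 2.57, 3.14, 3.14, 3.14, 3.14].

## Interface

Orientations are given as a rotation vector (axis times angle).
In Python, from cell import manip, inverse_kinematics, cams, order gives the robot as it stands. Calls block until the motion is done:
- manip.move_pose(position, orientation): joint-space move of the TCP to a pose.
- manip.move_linear(position, rate=0.15, rot=None): straight line of the TCP; rot=None keeps the orientation; rate is the mean speed in m/s.
- manip.set_joints(angles): joint-space move.
- manip.set_gripper(opening, force=None): finger opening in m; force is the grip in N (None keeps the last); returns when the fingers have stopped.
- manip.dwell(seconds).
- inverse_kinematics(position, orientation): joint angles nearest the present ones, or None.
- manip.state(): the state.
- cams.capture(name): name is "scene" or "top" or "wrist"; returns a dict with "image" (480x640x3 uint8, blue, green, red), "z_map" (480x640 float32, m along the optical axis (not along the pixel's ray), 0 where there is no reading), "intrinsics" (3x3 intrinsics, pixels), "position" and "orientation" of the camera in the world; the wrist camera has in their place "T_tool_cam" (4x4, takes a point from camera to tool coordinates, whose origin is the TCP and whose axes are the flange's). Camera axes: x right, y down, z forward; pixel columns grow to the right and rows downward; lengths in m; the calibration is good to about 2 mm. A picture is of the moment at which its call begins: read the wrist's pose just before it.
A pose or a line that the arm cannot do raises manip.IKError and nothing moves.
- order.close_job(): hands the job in; it is judged then, once.
The state is a dict: "clock": time; "joint_pos": joint angles; "joint_velocities": joint speeds; "tau": joint torques, N m; "tool_pos": TCP position; "tcp_rot": TCP orientation; "contact_force": force on the tool from outside, world axes, zero at the start; "moment": the same for the moment, N m; "gripper_width": finger opening in m; "grasp_force": force on a finger pad.
Only numpy, scipy, OpenCV 4.12 (cv2) and the standard library are available. Lean on these libraries where they do the work, as an engineer would, in place of code of your own. Each camera call takes 0.05 s, during which the arm holds its last target. There are 200 camera calls.

## Working session

There is one attempt and no reset: what is moved stays moved. The work goes in short steps, each a Python script; the robot and the scene stay as the last script left them, time stands still between calls to the robot, and variables do not carry over. Pictures are saved under pics/ and viewed, at most 10 in all, crops included, and the job is handed in when it is done.

```bash
ls; mkdir -p pics; python3 - <<'E'
from cell import manip,cams
import cv2,numpy as np
for n in("top","scene"):
    c=cams.capture(n);cv2.imwrite(f"pics/{n}0.png",c["image"]);np.savez(f"{n}0.npz",**c)
    print(n,c["intrinsics"].tolist(),c["position"],c["orientation"],(c["z_map"]>0).mean())
print(manip.state())
E
```

```text
pics
top [[464.5083388368155, 0.0, 315.01850063669184], [0.0, 464.5083388368155, 235.74228598830257], [0.0, 0.0, 1.0]] [0.53755177 0.08504142 0.86698675] [-2.20199613  2.16229223 -0.02800699] 0.9960872395833333
scene [[562.639220543699, 0.0, 322.9013525717657], [0.0, 562.639220543699, 232.75383158113053], [0.0, 0.0, 1.0]] [1.57565543 0.37679776 0.75626947] [-1.40987876 -1.88061004  0.99259038] 0.9879296875
{'clock': 0.1, 'joint_pos': array([-1.17286688e+00,  2.64693231e-01,  1.60524136e+00,  1.34812155e-05,
        1.27370593e+00, -3.68663533e-02]), 'joint_velocities': array([-0.0003858 , -0.0010481 , -0.00102962, -0.00158751,  0.00200795,
        0.00061907]), 'tau': array([ 2.90745111e-04, -5.03615892e+01, -3.58072400e+01,  7.30022136e-02,
        2.33233441e-02, -5.12301779e-05]), 'tool_pos': array([ 0.28409867, -0.61158701,  0.2375    ]), 'tcp_rot': array([-3.06567771e+00, -6.77167454e-01,  5.57311819e-04]), 'contact_force': array([-0.36212577,  0.40634392, -0.11293503]), 'moment': array([-0.0300815 , -0.01603341,  0.00170642]), 'grasp_force': 0.0, 'gripper_width': 0.08821711542726211}
```

View pics/top0.png

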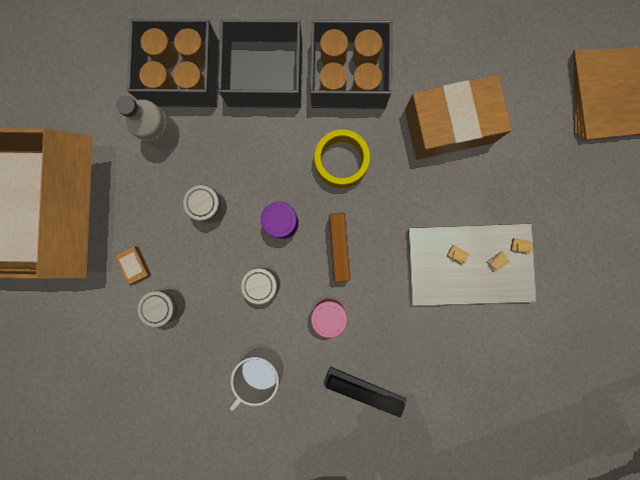

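View pics/scene0.png

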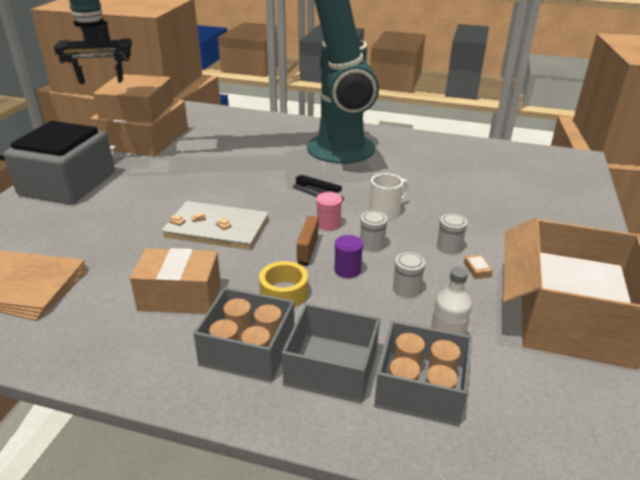

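Top view: the bare-metal tins are at (201,203), (259,287) and (155,309). The look-alikes are purple (279,220), pink (329,319), the bottle (148,118) and the round brown pots in the trays. The scraper is the brown block at (340,247); the black bar at (365,391) resembles it. The plate is at (472,265), with chips at (458,254), (498,261) and (521,245).

```bash
cat > h.py <<'E'
import numpy as np,cv2
from scipy.spatial.transform import Rotation as R
from cell import manip,cams,order,inverse_kinematics
def cloud(c,T=None):
    K=c["intrinsics"];z=c["z_map"];v,u=np.mgrid[:480,:640]
    p=np.stack([(u-K[0,2])/K[0,0]*z,(v-K[1,2])/K[1,1]*z,z],-1)
    if T is None: T=np.eye(4);T[:3,:3]=R.from_rotvec(c["orientation"]).as_matrix();T[:3,3]=c["position"]
    return p@T[:3,:3].T+T[:3,3]
def comps(m,P,amin=40):
    n,l,s,_=cv2.connectedComponentsWithStats(m.astype(np.uint8));out=[]
    for i in range(1,n):
        if s[i,4]<amin: continue
        q=P[l==i]; r=cv2.minAreaRect((q[:,:2]*1000).astype(np.float32))
        out.append((s[i,:4].tolist(),int(s[i,4]),np.round(r[0],1).tolist(),np.round(r[1],1).tolist(),round(r[2],1),round(float(np.median(q[:,2]))*1000,1)))
    return out
def down(yaw):  # tool z down, closing line y at angle yaw from world y
    return (R.from_rotvec([0,0,yaw])*R.from_rotvec([np.pi,0,0])).as_rotvec()
E
python3 - <<'E'
from h import *
c=dict(np.load("top0.npz"));P=cloud(c);z=P[...,2]
hsv=cv2.cvtColor(c["image"],cv2.COLOR_BGR2HSV)
print("bench z",np.median(z))
for nm,lo,hi in(("plate+",.012,.03),("chips",.029,.045),("scr",.05,.066),("lid",.066,.085),("high",.083,.3)):
    print(nm)
    for o in comps((z>lo)&(z<hi),P,60): print(o)
m=((hsv[...,1]>100)&(hsv[...,0]<25)); m[:, :405]=0;m[:220]=0;m[:,540:]=0
print("chipcol");[print(o) for o in comps(m,P,30)]
print(down(0),[inverse_kinematics([.5,-.1,.2],down(a)) for a in (0,np.pi)])
E
```

```text
bench z 0.0008531192451010083
plate+
([152, 34, 67, 71], 376, [861.8, 325.5], [85.7, 172.9], 47.9, 20.8)
([228, 35, 69, 54], 425, [932.1, 236.0], [78.3, 158.4], 38.2, 21.2)
([382, 36, 4, 55], 71, [901.9, -15.8], [100.7, 7.0], 3.9, 22.4)
([161, 46, 17, 22], 102, [911.5, 383.6], [13.1, 41.1], 57.1, 20.9)
([574, 46, 66, 94], 5466, [851.9, -422.2], [170.1, 116.7], 2.0, 23.6)
([226, 101, 75, 5], 242, [826.0, 209.3], [138.4, 2.7], 89.6, 21.7)
([312, 102, 76, 5], 242, [825.9, 48.8], [138.3, 2.7], 89.8, 20.9)
([406, 104, 31, 54], 160, [773.0, -70.7], [105.8, 33.1], 31.8, 21.0)
([154, 119, 25, 31], 118, [760.3, 383.0], [24.4, 61.4], 57.5, 21.0)
([322, 138, 41, 21], 116, [745.7, 59.4], [74.3, 31.1], 85.3, 21.4)
([438, 140, 60, 14], 102, [749.4, -166.7], [1.3, 111.6], 12.9, 21.0)
([0, 147, 43, 4], 88, [735.0, 661.8], [89.0, 1.6], 89.7, 21.2)
([319, 174, 45, 14], 63, [683.3, 62.1], [81.1, 21.7], 89.3, 21.4)
([208, 194, 18, 29], 67, [625.9, 286.1], [19.8, 56.2], 68.3, 20.0)
([409, 224, 128, 82], 8918, [535.1, -176.4], [140.3, 220.9], 3.1, 22.3)
([115, 246, 35, 38], 756, [522.3, 444.8], [60.4, 41.
[... 4631 characters left out ...]
3], [101.5, 150.3], 13.0, 85.4)
([116, 96, 51, 44], 1476, [768.3, 395.7], [54.2, 62.7], 56.2, 120.9)
([0, 128, 93, 150], 7993, [621.3, 569.9], [240.4, 170.6], 0.3, 124.1)
([231, 356, 49, 50], 441, [336.0, 200.9], [78.9, 79.0], 59.2, 89.9)
chipcol
([511, 238, 21, 15], 242, [561.2, -96.6], [25.9, 365.4], 3.3, 33.1)
([448, 245, 21, 19], 230, [552.2, -148.3], [30.9, 21.8], 61.4, 34.0)
([488, 252, 21, 19], 208, [541.6, -219.9], [21.9, 30.9], 37.4, 34.9)
[3.14159265 0.         0.        ] [array([-2.46247907e-01, -2.14251932e-02,  1.99535311e+00, -4.44089210e-16,
        1.16766474e+00,  1.32454842e+00]), array([-0.24624791, -0.02142519,  1.99535311,  0.        ,  1.16766474,
       -1.81704423])]
```

```bash
python3 -c "
import cv2
i=cv2.imread('pics/top0.png')[180:350,130:360];cv2.imwrite('pics/crop1.png',cv2.resize(i,None,fx=3.4,fy=3.4))"
```

```text
(no output)
```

View pics/crop1.png

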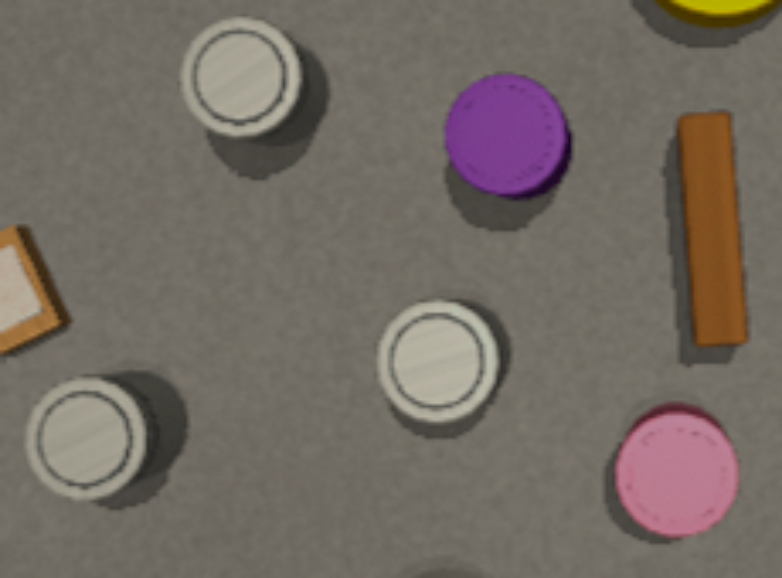

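```bash
cat >> h.py <<'E'
PC=np.array([.5351,-.1764]);PY=np.radians(3.1)
def pl(x,y,z): c,s=np.cos(PY),np.sin(PY);return [PC[0]+c*x-s*y,PC[1]+s*x+c*y,z]
E
python3 - <<'E'
from h import *
def rep(t):
    s=manip.state();print(t,round(s["clock"],2),s["tool_pos"].round(4),s["contact_force"].round(2),round(s["gripper_width"],4),round(s["grasp_force"],1))
sx,sy=.561,.0634
manip.set_gripper(.060,40)
manip.move_pose([sx,sy,.16],down(np.radians(5.4)))
rep("above")
manip.move_linear([sx,sy,.028]);rep("low")
manip.set_gripper(0,40);rep("grip")
manip.move_linear([sx,sy,.13]);rep("lift")
manip.move_pose(pl(.01,.085,.13),down(PY));rep("over plate")
manip.move_linear(pl(.01,.085,.0515),rate=.08);rep("on plate")
c=cams.capture("scene");cv2.imwrite("pics/s1.png",c["image"])
E
```

```text
above 3.28 [0.5613 0.0627 0.1601] [ 0.18 -0.57  0.01] 0.0598 0.0
low 4.32 [0.562  0.0634 0.0289] [-0.18  0.01  0.27] 0.0601 0.0
grip 4.9 [0.5612 0.0635 0.0284] [-0.34  0.46  2.9 ] 0.0277 39.8
lift 5.73 [0.5601 0.0633 0.1289] [-0.89  0.93 -1.52] 0.0273 39.9
over plate 6.4 [ 0.5397 -0.091   0.1289] [ 0.92  0.87 -1.63] 0.0276 39.9
on plate 7.53 [ 0.5412 -0.0912  0.0521] [-0.5  -0.06 -2.28] 0.028 39.9
```

View pics/s1.png

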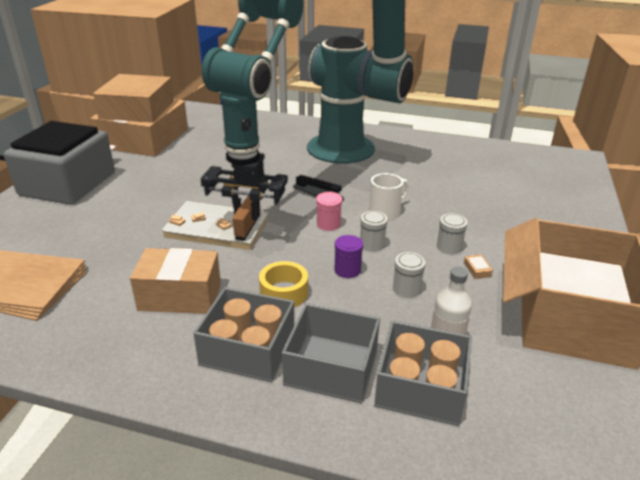

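The scraper is gripped upright at (246,218) on the plate's free left end, with the chips ahead of it at (177,219), (198,216) and (224,223). Sweeping now.

```bash
python3 - <<'E'
from h import *
def rep(t):
    s=manip.state();print(t,round(s["clock"],2),s["tool_pos"].round(4),s["contact_force"].round(2),round(s["gripper_width"],4),round(s["grasp_force"],1))
manip.move_linear(pl(.01,.085,.0505),rate=.05);rep("start")
manip.move_linear(pl(.01,-.135,.0505),rate=.12);rep("end")
manip.move_linear(pl(.01,-.135,.14));rep("up")
manip.move_pose(pl(.01,.15,.15),down(PY));rep("back")
c=cams.capture("top");cv2.imwrite("pics/t2.png",c["image"]);P=cloud(c);z=P[...,2]
hsv=cv2.cvtColor(c["image"],cv2.COLOR_BGR2HSV)
m=(hsv[...,1]>90)&(hsv[...,0]<25)&(z<.06);m[:,:405]=0;m[:215]=0
for o in comps(m,P,30):
    d=np.array(o[2])/1000-PC;print(o,"plate frame",d@[np.cos(PY),np.sin(PY)],d@[-np.sin(PY),np.cos(PY)])
E
```

```text
start 7.83 [ 0.5407 -0.091   0.0507] [-0.05 -0.53 -1.23] 0.0278 39.9
end 9.82 [ 0.5524 -0.3101  0.0504] [ 0.42  1.35 -0.97] 0.0277 39.9
up 10.57 [ 0.5518 -0.3102  0.1393] [-0.29  0.04 -1.4 ] 0.0274 39.9
back 11.67 [ 0.5372 -0.0268  0.1498] [ 0.21 -0.51 -1.1 ] 0.0278 39.9
([561, 233, 13, 19], 137, [579.1, -347.4], [25.4, 36.2], 62.3, 14.4) plate frame 0.03468813647395678 -0.1731292383971123
```

View pics/t2.png

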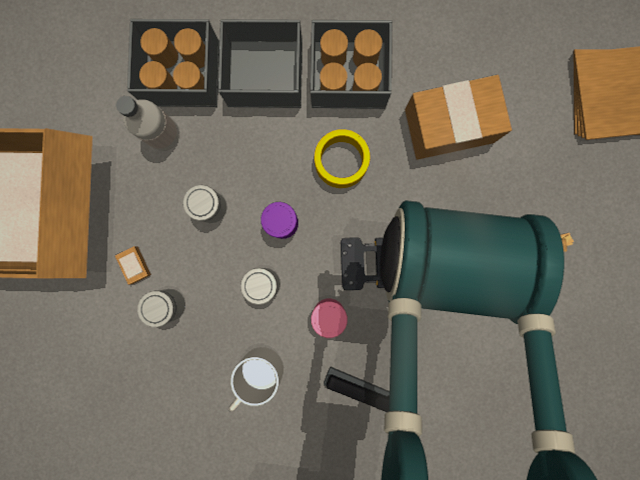

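The arm hides the plate, and one chip shows at (567,239) on the bench. I'll set the scraper back where it stood, move clear and look again.

```bash
python3 - <<'E'
from h import *
def rep(t):
    s=manip.state();print(t,round(s["clock"],2),s["tool_pos"].round(4),s["contact_force"].round(2),round(s["gripper_width"],4),round(s["grasp_force"],1))
sx,sy=.561,.0634;a=down(np.radians(5.4))
manip.move_pose([sx,sy,.12],a)
manip.move_linear([sx,sy,.0285],rate=.08);rep("down")
manip.set_gripper(.055);manip.dwell(.1);rep("open")
manip.move_linear([sx,sy,.17]);rep("up")
manip.move_pose([.492,.2007,.18],down(0));rep("over b")
for n in("top","scene"):
    c=cams.capture(n);cv2.imwrite(f"pics/{n}3.png",c["image"]);P=cloud(c);z=P[...,2]
    hsv=cv2.cvtColor(c["image"],cv2.COLOR_BGR2HSV)
    d=P[...,:2]-PC;px=d@[np.cos(PY),np.sin(PY)];py=d@[-np.sin(PY),np.cos(PY)]
    m=(hsv[...,1]>90)&(hsv[...,0]<25)&(z<.05)&(abs(px)<.1)&(py<.12)&(py>-.3)
    for o in comps(m,P,20):
        d=np.array(o[2])/1000-PC;print(n,o,"plate",(d@[np.cos(PY),np.sin(PY)]).round(3),(d@[-np.sin(PY),np.cos(PY)]).round(3))
E
python3 -c "
import cv2
i=cv2.imread('pics/top3.png')[190:330,310:610];cv2.imwrite('pics/crop3.png',cv2.resize(i,None,fx=2.6,fy=2.6))"
```

```text
down 13.48 [0.5616 0.0635 0.0289] [ 0.1  -0.14 -1.44] 0.028 39.9
open 14.16 [0.561  0.0634 0.0285] [ 0.47 -0.29  0.09] 0.055 0.0
up 15.25 [0.5601 0.0634 0.1688] [-0.07 -0.77 -0.19] 0.0552 0.0
over b 15.92 [0.4919 0.2003 0.1793] [-0.61 -0.96 -0.25] 0.0549 0.0
top ([545, 233, 29, 20], 403, [575.0, -337.2], [32.1, 48.4], 15.2, 16.1) plate 0.031 -0.163
top ([534, 254, 18, 18], 216, [538.1, -304.1], [25.3, 35.4], 27.2, 12.4) plate -0.004 -0.128
scene ([139, 215, 20, 14], 189, [579.5, -332.8], [24.6, 45.4], 32.4, 13.1) plate 0.036 -0.159
scene ([162, 216, 10, 7], 41, [545.3, -303.2], [22.0, 21.9], 22.1, 9.8) plate 0.003 -0.127
scene ([165, 233, 86, 15], 234, [600.8, -168.9], [11.4, 210.4], 3.5, 8.0) plate 0.066 0.004
```

View pics/crop3.png

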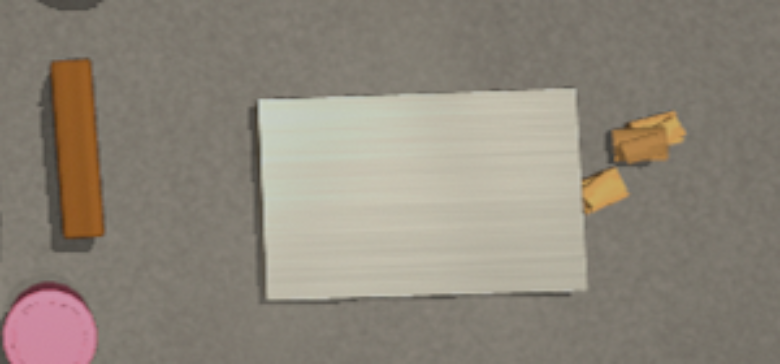

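The plate at (420,195) in the crop is empty. All three chips are on the bench off its right end, at (604,191), (640,147) and (660,128), and the scraper stands at (78,148). Weighing the tins next.

```bash
cat >> h.py <<'E'
def fz(n=12):
    manip.dwell(.25);o=[]
    for _ in range(n): manip.dwell(.03);o.append(manip.state()["contact_force"][2])
    return np.mean(o),np.std(o)
def weigh(x,y,yaw,zt=.021,back=True):
    r=down(yaw);manip.set_gripper(.088,35)
    manip.move_pose([x,y,.17],r);f0=fz()
    manip.move_linear([x,y,zt],rate=.2);p=manip.state()["tool_pos"]
    manip.set_gripper(0,35);g=manip.state()
    manip.move_linear([x,y,.17],rate=.15);f1=fz()
    print((x,y),"f0",f0,"f1",f1,"W",f0[0]-f1[0],"z",p.round(4),"w",round(g["gripper_width"],4),"clk",manip.state()["clock"])
    if back:
        manip.move_linear([x,y,.04],rate=.15);manip.move_linear([x,y,zt+.0003],rate=.05);manip.set_gripper(.088);manip.move_linear([x,y,.17],rate=.2)
    return f0[0]-f1[0]
E
python3 - <<'E'
from h import *
weigh(.492,.2007,0)
E
```

```text
(0.492, 0.2007) f0 (np.float64(0.062494430974260134), np.float64(0.4554957708003034)) f1 (np.float64(-2.5545457804619893), np.float64(0.3566759239769213)) W 2.6170402114362497 z [0.493  0.201  0.0219] w 0.0604 clk 20.7667
```

```bash
python3 - <<'E'
from h import *
a=weigh(.6329,.304,0)
b=weigh(.4492,.3769,.3,back=a>4.6)
print(manip.state()["clock"])
c=cams.capture("top");cv2.imwrite("pics/t4.png",c["image"])
E
```

```text
(0.6329, 0.304) f0 (np.float64(0.282560935945657), np.float64(0.5267237285844536)) f1 (np.float64(-2.6315183729910117), np.float64(0.5372935877457945)) W 2.9140793089366688 z [0.634  0.3045 0.0223] w 0.0607 clk 28.5917
(0.4492, 0.3769) f0 (np.float64(-0.011089585781748368), np.float64(0.6476597291989119)) f1 (np.float64(-6.453411288581979), np.float64(0.6852227012584935)) W 6.44232170280023 z [0.45   0.3776 0.022 ] w 0.0605 clk 36.4917
36.4917
```

View pics/t4.png

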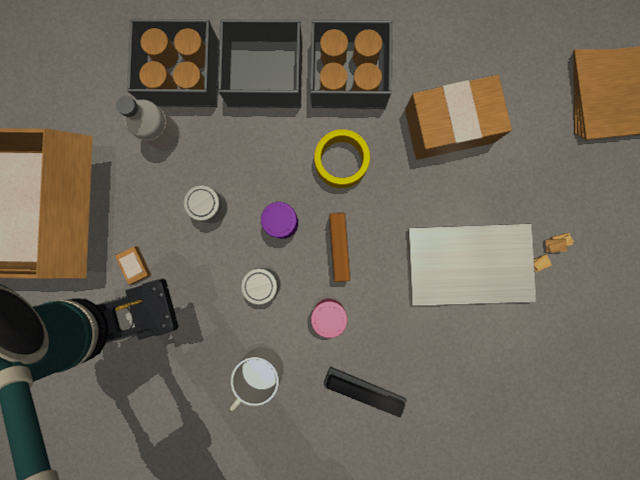

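The two light tins stand upright at (202,203) and (259,287). The heavy one (6.4 N against 2.6 and 2.9 N) is in the gripper, so I'll carry it over the plate.

```bash
python3 - <<'E'
from h import *
manip.move_linear([.4492,.3769,.22])
manip.move_pose(pl(0,0,.22),down(PY))
manip.move_linear(pl(0,0,.185),rate=.08);manip.dwell(1)
s=manip.state();print(s["clock"],s["tool_pos"],s["gripper_width"],s["grasp_force"],fz())
c=cams.capture("scene");cv2.imwrite("pics/s5.png",c["image"])
E
```

```text
40.625 [ 0.5350813  -0.17641127  0.18497122] 0.06040713376123994 34.99839874170107 (np.float64(-6.341588530743414), np.float64(0.4735731608501093))
```

View pics/s5.png

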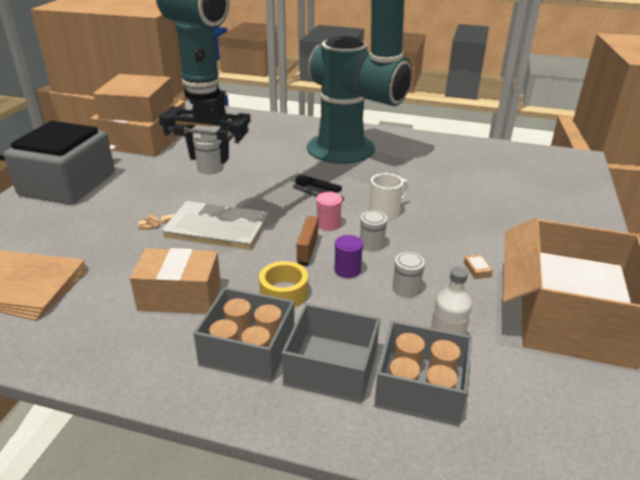

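The tin is held upright at (207,152), well above the empty plate at (216,223). The chips are off it at (155,221), the scraper stands at (308,239), and the two other tins stand at (373,230) and (408,274).

```bash
python3 -c "
from cell import order;print(order.close_job())"
```

```text
the job is handed in; nothing more can be done
None
```

The job is handed in at about 41 s on the robot clock: the chips are off the plate, the scraper is back on the bench, and the heaviest tin (about 6.4 N against 2.6 and 2.9 N) is held upright about 14 cm above the cleared plate; no verdict was returned.

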